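# Unlatch the instrument case and turn the pipette end for end

## Task

Flip open the over-centre toggle latch on the side of the grey instrument case and swing the lid all the way back until it rests open. The pipette inside was put away the wrong way round: lift it out, turn it end for end and lay it back down in the case, the same side up, with the thin tip between the two close-set guard cheeks and the handle between the two wide-set ones, resting on the floor. Do not strike or shift the three bottles standing close round the case, and put the pipette down gently without knocking it against the case or its open lid.

Things in the scene. Friction and masses are not known exactly. Their poses are not given: they have to be found in the camera images.
- case: grey hard case fixed to the bench: lower shell 140 (x) x 290 (y) x 60 mm high, walls 5 mm, inside floor 8 mm above the bench. Origin: centre of its underside. x points from the latch side to the hinge side, y along its length, z up. 95.5 mm high with the lid shut (bar handle not counted). Pipette laid right: along case y at x = 0, pipette_grip at y = +10 mm, z = 25 mm, tip at y = -125 mm
- wide_rest (a point): middle between the two wide-set black handle cheeks in the case, on the inside floor, at case x = 0, y = +65 mm. Each cheek is 10 mm thick, 24 mm long along y, 27 mm high; 46 mm clear between them across x
- tip_guard (a point): middle between the two close-set black tip guard cheeks in the case, on the inside floor, at case x = 0, y = -115 mm. Each cheek is 8 mm thick, 20 mm long along y, 37 mm high; 24 mm clear between them across x
- latch (a joint): angle of the steel toggle lever, rad: 0 closed (lever stands up beside the lid), 1.7 open (it points level away from the case). It turns about latch_pivot, top moving away from the case and down. A spring pulls it shut below 0.45 (about 4 N at latch_grip at the start); past that dead centre it throws it open to the stop by itself. While shut, its wire bail holds the lid down
- latch_grip (a point): where to pinch the lever: mid-thickness, 70 mm from its pivot (104 mm above the bench when closed). Flat steel strap 22 mm wide (along case y), 4 mm thick, 18 to 22 mm off the case's face; its top edge, bent outward, is about 22 mm above this point. The wire bail (arms 30 mm apart) ends about 26 mm below this point. Axes are the case's when closed
- latch_pivot (a point): axis of the toggle lever (along case y), 14 mm off the case's latch face, 34 mm above the bench
- lid (a joint): angle of the lid, rad: 0 shut, 2.4 wide open against its stop. It turns about lid_hinge, latch side rising. About 0.3 kg; let go below about 1.2 rad it falls shut, above that it falls open by itself, damped. Shell 140 x 290 x 35 mm. Wide open it slopes up and back from the hinge, its upper edge about 165 mm above the bench
- lid_hinge (a point): middle of the lid's hinge axis, which runs along case y at case x = 70, z = 60.5 mm
- lid_handle (a point): middle of the steel bar handle on top of the lid: round bar 10 mm thick along case y, 80 mm between its posts, its centre 35 mm above the lid's top and 30 mm in from the latch-side edge; lid shut, it is 110 mm from the hinge toward the latch and 70 mm above it; it turns with the lid
- pipette_grip (a point): on the axis of the light grey pipette (250 mm long, 70 to 120 g) in the slim 30 x 30 mm part of its handle, 115 mm from the plunger end, near the balance point, 17 mm above the floor it lies on. It lies hook up along the case, hidden till the lid opens, wrong way round: tip toward case +y. Handle's thick end 36 mm wide, shaft 16 mm. Site z points to the tip, y down
- pipette_tip (a point): the tip end of the pipette, on its axis, 135 mm from pipette_grip
- bottle_a: clear bottle with cap, 56 mm diameter, 104 mm high, stands upright loose on the bench close to the latch side, near one end of it; origin at the centre of its underside
- bottle_b: amber bottle with cap, 57 mm diameter, 112 mm high, stands upright loose close to the latch side, near its other end; origin at the centre of its underside
- bottle_c: small amber bottle with cap, 43 mm diameter, 84 mm high, stands upright loose off the case's -y end (the tip guard's end); origin at the centre of its underside

How it is judged (in metres and radians):
On the way, in this order (a step that is already met when the one before it is completed fails the run):
1. the toggle latch is flipped open while the lid is still down (value of joint latch above 1.4 rad and value of joint lid below 0.15 rad), for 0.1 s.
2. the lid is swung right back and rests open (value of joint lid above 2.2 rad), for 0.2 s.
3. the pipette is lifted clear above the case (height (world z) of pipette_grip above 0.1 m), for 0.1 s.
At the end, for the whole second after the job is handed in: Pipette at rest, reversed: tip between the narrow guard cheeks (8 mm of the midline, 110 to 138 mm from case centre, 12 to 36 mm up), handle down between the wide cheeks (pipette_grip 8 mm of the midline, 18 to 33 mm up). Lid open over 2.2 rad, latch over 1.4 rad (x of pipette_tip in the frame of case between -0.008 and 0.008 m and y of pipette_tip in the frame of case between -0.138 and -0.11 m and z of pipette_tip in the frame of case between 0.012 and 0.036 m and x of pipette_grip in the frame of case between -0.008 and 0.008 m and z of pipette_grip in the frame of case between 0.018 and 0.033 m and value of joint lid above 2.2 rad and value of joint latch above 1.4 rad and linear speed of pipette below 0.02 m/s and angular speed of pipette below 0.15 rad/s); the robot touches nothing.
It fails at once if a bottle is shifted by more than 15 mm or tipped by more than 0.35 rad (distance of any of bottle_a, bottle_b, bottle_c from where it was at the start of the episode above 0.015 m or angle between any of bottle_a, bottle_b, bottle_c's own z axis and vertical above 0.35 rad).
It fails at once if the pipette strikes a bottle (over 2 N) (contact force between pipette and bottle_a above 2 N or contact force between pipette and bottle_b above 2 N or contact force between pipette and bottle_c above 2 N).
It fails at once if the pipette strikes the case or its lid hard (over 20 N) (contact force between pipette and case above 20 N).
It also fails if it takes over 72 s, if anything falls off the work surface, if the arm or the gripper's body presses on something with over 40 N, if the wrist force passes 120 N, or if a joint passes its speed limit or range.

## Robot

A 6-joint arm with a two-finger parallel gripper is mounted at the origin on a cart in front of the work surface, level with it; the furniture and walls round the work are solid. World frame = base frame: x ahead of the robot, y to its left, z up, the work surface at z = 0. Lengths are in mm, angles in rad, forces in N, time in s.
With the tool pointing down it reaches from about 325 to 850 mm from the base axis. Payload 15.5 kg.
Tool frame: the origin (TCP) lies between the finger pads; the fingertips stand 14 mm ahead of it and the grasp point (between the pads) lies 5 mm behind it; x points along the fingers, y is the direction in which the jaws open and shut, and the axes are right-handed (so a half turn about x gives the same grasp; the last joint's range is limited). The gripper opens to 91 mm and grips with 3 to 60 N. Pads are 32 mm wide; open, the fingers measure 118 mm over their backs; the gripper's body (76 mm by 178 mm) begins 60 mm behind the grasp point.
Start: joints at [-1.323, 0.494, 1.345, -0, 1.302, -0.096], TCP at [210.08, -588.637, 227.915] pointing down, gripper open.
Joint ranges: [-2.91, 2.91], [-0.82, 2.16], [0.22, 2.67], [-1.22, 4.37], [0.12, 2.79], [-3.08, 3.08]. Speed limits (rad/s): [1.89, 1.89, 2.57, 3.01, 3.01, 3.01].

## Interface

Orientations are given as [roll, pitch, yaw] about the fixed x, y, z axes, in that order (R = Rz(yaw) Ry(pitch) Rx(roll)).
In Python, from rig import sense, get_image, hand_in, look_for, masks_of gives the robot as it stands.
- The arm moves only by the shell command python3 -m jog 'ROWS' [FORCE]. ROWS is JSON, a list of rows, each a list of 5 numbers: the shift along the tool's x, y, z in cm, then the turn about the tool's x in rad, then the opening, from 0 (shut) to 1 (fully open). In form: [[tx, ty, tz, turn, grip], ...]. A call has 1 to 12 rows; each row is the pose to reach, as a shift and turn from the pose commanded when the call began, along the tool's axes at that moment; what a row does not reach only later rows make up. A row lasts 1/8 s, in which the tool goes at most 62.5 mm and 10.7 degrees, less where a joint would pass 70% of its speed; a pose out of reach is approached as far as the arm can. A call with a gripper value outside its range is refused whole. The fingers move at their own pace and stop on an object; FORCE is the grip in N (left out, the last holds). Time passes only in rows, so rows that repeat a pose let the fingers close. It gives the time, the measured TCP pose, the force and the opening at its end, in the units of the state.
- sense(): the state, without advancing time (a new reading comes with each control period).
- get_image(name): name is "scene" or "top"; returns a dict with "img" (384x512x3 uint8, red, green, blue), "z_map" (384x512 float32, mm along the optical axis (not along the pixel's ray), 0 where there is no reading), "camera_matrix" (3x3 intrinsics, pixels), "pose" (4x4, takes a point from camera to world coordinates). Camera axes: x right, y down, z forward; pixel columns grow to the right and rows downward; lengths in mm; the calibration is good to about 2 mm. A picture is of the moment at which its call begins.
- hand_in(): hands the job in, once; it reports no verdict.
Trained networks look in a picture, given as the dict that the camera call returned (one of the last four; its "shot" number tells which), for a name from the list of things; names that differ only in an ending like _2 or _b are one class to them, and where a whole thing is asked for, a point or a joint stands for the part that bears it (a point fixed in the world has none). Each returns a list of dicts, best first, with "p" (0 to 1); they miss things now and then, are a little off and sometimes report something else, mostly with a low value. They report only what shows in the picture. A call takes as long as a camera call.
- look_for(picture, thing): "bbox" ([left, top, right, bottom] in pixels, round what is visible of it).
- masks_of(picture, thing): "mask" (384x512 bool, what is visible of it) and "bbox" ([left, top, right, bottom] in pixels, round what is visible of it).
The state is a dict: "clock": time; "joint_pos": joint angles; "qd": joint speeds; "joint_torque": joint torques, N m; "tcp_pos": TCP position; "ee_rot": TCP orientation; "contact_force": force on the tool from outside, world axes, zero at the start; "ft_torque": the same for the moment, N m; "finger_gap": finger opening in mm.
Only numpy, scipy, OpenCV 4.12 (cv2) and the standard library are available. Lean on these libraries where they do the work, as an engineer would, in place of code of your own. Each camera call takes 0.05 s, during which the arm holds its last target.

## Working session

There is one attempt and no reset: what is moved stays moved. The work goes in short steps, Python scripts to look and compute and a shell command to move; the robot and the scene stay as the last step left them, time stands still between calls to the robot, and variables do not carry over. Pictures are saved under pics/ and viewed, and the job is handed in when it is done.

```bash
ls; mkdir -p pics
python3 - <<'E'
from rig import sense,get_image
import cv2
print(sense())
for n in("scene","top"):
    d=get_image(n); cv2.imwrite(f"pics/{n}0.png",d["img"][:,:,::-1]); print(n,d["camera_matrix"].tolist(),d["pose"].round(3).tolist())
E
```

```text
pics
{'clock': 0.0, 'joint_pos': array([-1.32349838e+00,  4.94176605e-01,  1.34615902e+00,  1.21207929e-05,
        1.30249866e+00, -9.54700992e-02]), 'qd': array([-0.00068087, -0.00081681,  0.00109853, -0.00124522,  0.00102302,
       -0.00022762]), 'joint_torque': array([ 3.14204546e-03, -8.78809690e+01, -3.81858623e+01,  7.09246262e-02,
        5.30650222e-02, -1.11544059e-04]), 'tcp_pos': array([ 209.99094823, -588.26526061,  227.33290076]), 'ee_rot': array([-1.67567566,  1.56955464,  1.80868182]), 'contact_force': array([-0.19231693,  1.09676093,  0.15150851]), 'ft_torque': array([-0.04951715, -0.0366008 ,  0.01646763]), 'finger_gap': 91.34590520638677}
scene [[393.24032857175325, 0.0, 260.14862911724407], [0.0, 393.24032857175325, 190.2482213291245], [0.0, 0.0, 1.0]] [[-0.736, -0.423, 0.529, 154.611], [-0.677, 0.45, -0.583, 539.242], [0.009, -0.787, -0.617, 618.834], [0.0, 0.0, 0.0, 1.0]]
top [[424.0182645955593, 0.0, 259.4230232009598], [0.0, 424.0182645955593, 189.05613473460411], [0.0, 0.0, 1.0]] [[0.024, -0.997, 0.072, 532.505], [-1.0, -0.025, -0.006, 25.215], [0.007, -0.072, -0.997, 1019.974], [0.0, 0.0, 0.0, 1.0]]
```

View pics/scene0.png

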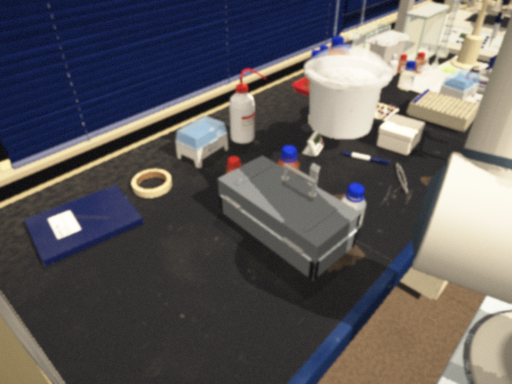

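View pics/top0.png

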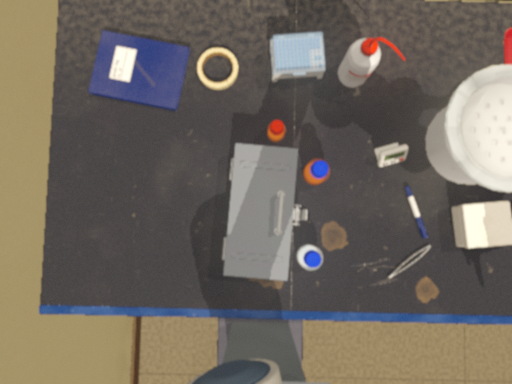

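```bash
cat > h.py <<'E'
import numpy as np,cv2
from rig import sense,get_image,look_for,masks_of
def cloud(d):
    z=d["z_map"];K=d["camera_matrix"];v,u=np.mgrid[0:384,0:512]
    P=np.stack([(u-K[0,2])/K[0,0]*z,(v-K[1,2])/K[1,1]*z,z],-1)
    T=d["pose"];W=P@T[:3,:3].T+T[:3,3];W[z<=0]=np.nan
    return W
E
python3 - <<'E'
from h import *
for n in("top","scene"):
    d=get_image(n);W=cloud(d)
    print(n)
    for t in("case","lid","lid_handle","latch","bottle_a","bottle_b","bottle_c"):
        for m in masks_of(d,t)[:3]:
            p=W[m["mask"]];p=p[~np.isnan(p[:,0])]
            if len(p)==0: continue
            print(t,round(m["p"],2),m["bbox"],len(p),"med",np.median(p,0).round(0),"pct2",np.percentile(p,2,axis=0).round(0),"98",np.percentile(p,98,axis=0).round(0))
    np.save(f"W_{n}.npy",W)
    x,y,z=W[...,0],W[...,1],W[...,2]
    s=(z>88)&(z<102)&(x>250)&(x<700)&(y>-60)&(y<150)
    s=s.astype(np.uint8);k,l,st,c=cv2.connectedComponentsWithStats(s)
    i=1+np.argmax(st[1:,4]);q=W[l==i]
    print("lidtop",st[i],cv2.minAreaRect(q[:,:2].astype(np.float32)),np.median(q[:,2]))
    s=(z>20)&(z<90)&(x>250)&(x<750)&(y>-150)&(y<150)
E
```

```text
top
case 0.76 [220.6, 144.8, 311.7, 282.7] 8900 med [549.  15.  95.] pct2 [412. -65.  62.] 98 [691.  87. 131.]
lid 0.61 [223.0, 144.6, 300.6, 280.3] 8621 med [549.  15.  95.] pct2 [412. -55.  90.] 98 [690.  85. 131.]
lid_handle 0.85 [224.3, 142.8, 298.1, 279.5] 8640 med [549.  15.  95.] pct2 [412. -56.  90.] 98 [690.  85. 131.]
latch 0.5 [221.5, 144.6, 310.3, 282.0] 8868 med [548.  15.  95.] pct2 [412. -64.  62.] 98 [690.  88. 131.]
bottle_a 0.82 [303.1, 163.1, 331.0, 188.7] 577 med [ 641. -105.   74.] pct2 [ 619. -136.    1.] 98 [671. -83. 114.]
bottle_a 0.62 [296.2, 244.8, 320.6, 271.0] 523 med [454. -92.  69.] pct2 [ 428. -122.   15.] 98 [477. -71. 106.]
bottle_a 0.62 [271.1, 119.6, 287.8, 144.9] 337 med [735. -14.  63.] pct2 [721. -36.  -1.] 98 [757.   4.  85.]
bottle_b 0.82 [303.1, 163.1, 331.0, 188.7] 577 med [ 641. -105.   74.] pct2 [ 619. -136.    1.] 98 [671. -83. 114.]
bottle_b 0.62 [296.2, 244.8, 320.6, 271.0] 523 med [454. -92.  69.] pct2 [ 428. -122.   15.] 98 [477. -71. 106.]
bottle_b 0.62 [271.1, 119.6, 287.8, 144.9] 337 med [735. -14.  63.] pct2 [721. -36.  -1.] 98 [7
[... 1403 characters left out ...]
.61 [227.5, 158.3, 242.0, 168.9] 136 med [741.  -5.  78.] pct2 [730. -21.  53.] 98 [755.   3.  85.]
bottle_b 0.57 [281.6, 145.0, 297.9, 170.7] 325 med [640. -99.  95.] pct2 [ 623. -122.   69.] 98 [664. -87. 113.]
bottle_c 0.71 [339.5, 184.3, 365.3, 213.7] 387 med [445. -86.  83.] pct2 [ 425. -106.   55.] 98 [467. -77. 105.]
bottle_c 0.61 [227.5, 158.3, 242.0, 168.9] 136 med [741.  -5.  78.] pct2 [730. -21.  53.] 98 [755.   3.  85.]
bottle_c 0.57 [281.6, 145.0, 297.9, 170.7] 325 med [640. -99.  95.] pct2 [ 623. -122.   69.] 98 [664. -87. 113.]
lidtop [ 219  156  143   93 5959] ((553.0907592773438, 18.604812622070312), (143.2122802734375, 291.373291015625), 86.04561614990234) 95.43755366589119
```

```bash
cat >> h.py <<'E'
from scipy.spatial.transform import Rotation as Ro
C=np.array([552.,17.,0]); YAW=np.deg2rad(86.3)
def Rc(): return Ro.from_euler('z',YAW).as_matrix()
def c2w(p): return C+Rc()@np.array(p,float)
def w2c(p): return (np.array(p,float)-C)@Rc()
def tool():
    s=sense(); return s["tcp_pos"],Ro.from_euler('xyz',s["ee_rot"]).as_matrix(),s
def go(target,yaxis_case=None):
    """print the shift (cm, tool axes) from measured tcp to world target"""
    p,R,s=tool(); d=R.T@(np.array(target)-p)/10
    print("shift cm",d.round(2))
E
python3 - <<'E'
from h import *
p,R,s=tool();print(p,R.round(3))
W=np.load("W_top.npy").reshape(-1,3);W=W[~np.isnan(W[:,0])];q=w2c(W)
# handle bar
s=(q[:,2]>120)&(abs(q[:,0])<70)&(abs(q[:,1])<80);print("bar",q[s].min(0),q[s].max(0),np.median(q[s],0),s.sum())
s=(q[:,2]>20)&(q[:,0]<-76)&(q[:,0]>-115)&(abs(q[:,1])<35);print("lever",q[s].min(0),q[s].max(0),np.median(q[s],0),s.sum())
W=np.load("W_scene.npy").reshape(-1,3);W=W[~np.isnan(W[:,0])];q=w2c(W)
s=(q[:,2]>120)&(abs(q[:,0])<70)&(abs(q[:,1])<80);print("bar",q[s].min(0),q[s].max(0),np.median(q[s],0),s.sum())
s=(q[:,2]>90)&(q[:,0]<-76)&(q[:,0]>-115)&(abs(q[:,1])<35);print("lever",q[s].min(0),q[s].max(0),np.median(q[s],0),s.sum())
print("lever at",c2w([-90,0,104]),"bar",c2w([-40,0,130.5]))
E
```

```text
[ 210.07868933 -588.62337664  227.92409936] [[-0.     0.336 -0.942]
 [ 0.    -0.942 -0.336]
 [-1.    -0.     0.   ]]
bar [-46.12695815 -42.86365096 128.00259822] [-36.15180223  43.57976509 139.57949539] [-40.87972254  -0.28253931 133.74387187] 195
lever [-98.05460864 -22.55238887  23.39217932] [-76.29477718  23.99659632 128.09525764] [-88.97020325   0.76150536  74.74738112] 174
bar [-42.70214868 -45.29145033 120.47241754] [-32.54690665  42.94301205 137.45084833] [-35.68244196   2.33811591 132.95078953] 190
lever [-94.39420999 -11.95844346  91.07405683] [-85.24489593  10.30136423 128.03329651] [-88.00454107   0.2495039  113.29507525] 124
lever at [546.19209226 -72.81240564 104.        ] bar [549.41870767 -22.91662473 130.5       ]
```

Run:
```python
from h import *
go(c2w([-66,0,190])); print(c2w([-66,0,190]))
p,R,s=tool(); y=R[:,1]; cy=-Rc()[:,0]; print("turn",-(np.arctan2(cy[1],cy[0])-np.arctan2(y[1],y[0])))
```

```text
shift cm [  3.79 -39.49 -49.94]
[547.74086766 -48.86243081 190.        ]
turn 0.40737284408522156
```

```bash
python3 -m jog '[[0,-3.3,-4.2,0.03,0],[0,-6.6,-8.3,0.07,0],[0,-9.9,-12.5,0.1,0],[0,-13.2,-16.7,0.13,0],[0,-16.5,-20.8,0.17,0],[0,-19.8,-25,0.2,0],[0,-23.1,-29.2,0.24,0],[0,-26.4,-33.3,0.27,0],[0,-29.7,-37.5,0.3,0],[0,-33,-41.7,0.34,0],[0,-36.3,-45.8,0.37,0],[0,-39.5,-49.9,0.407,0]]' 20
python3 - <<'E'
from h import *
p,R,s=tool();print(w2c(p),R.round(3)[:,1:],s["joint_pos"].round(2),s["contact_force"].round(1),s["clock"])
go(c2w([-66,0,190]))
E
```

```text
clock: 2.4
tcp_pos: [548.1, -47.2, 228.1]
ee_rot: [2.81, 1.57, -0.396]
contact_force: [0.7, -0.0, 0.4]
finger_gap: 0.4
[-64.36344578  -0.25065413 228.09769426] [[-0.065 -0.998]
 [-0.998  0.065]
 [ 0.    -0.   ]] [-0.19  0.39  1.53 -0.    1.22  1.44] [ 0.7 -0.   0.4] 2.4
shift cm [3.81 0.16 0.03]
```

```bash
python3 -m jog '[[4,0.2,0,0,0],[8,0.2,0,0,0],[10,0.2,0,0,0],[11.2,0.2,0,0,0],[11.4,0.2,0,0,0]]'
python3 - <<'E'
from h import *
p,R,s=tool();print(w2c(p),s["contact_force"].round(1))
d=get_image("scene");cv2.imwrite("pics/s1.png",cv2.resize(d["img"][100:300,180:450,::-1],None,fx=2.9,fy=2.9))
E
```

```text
clock: 3.02
tcp_pos: [547.1, -50.9, 113.7]
ee_rot: [-0.194, 1.57, 2.883]
contact_force: [0.1, -1.1, -0.6]
finger_gap: 0.5
[-68.1197122    0.48849509 113.70504392] [ 0.1 -1.1 -0.6]
```

View pics/s1.png

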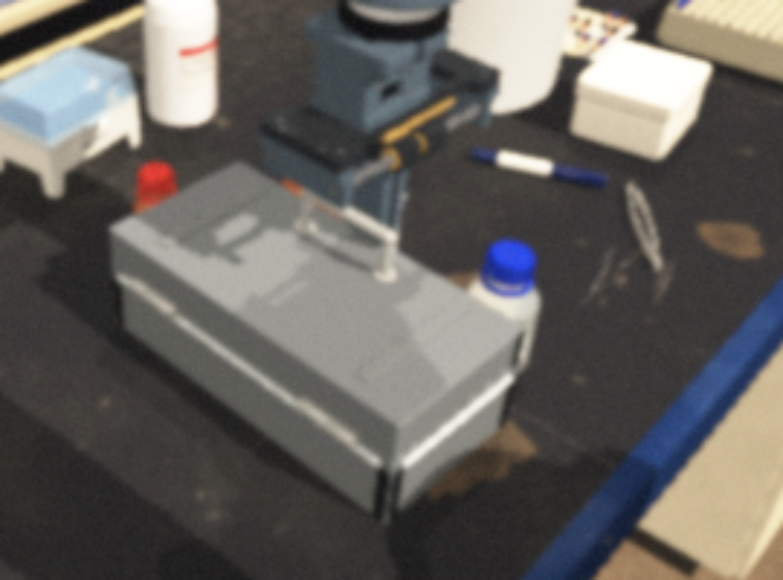

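```bash
python3 -m jog '[[0,1,0,0,0],[0,2,0,0,0],[0,3,0,0,0],[0,4,0,0,0],[0,5,0,0,0],[0,5.8,0,0,0],[0,5.8,0,0,0],[0,5.8,0,0,0]]'
python3 - <<'E'
from h import *
p,R,s=tool();print(w2c(p),s["contact_force"].round(1))
d=get_image("scene");cv2.imwrite("pics/s2.png",cv2.resize(d["img"][100:300,180:450,::-1],None,fx=2.9,fy=2.9))
d=get_image("top");cv2.imwrite("pics/t2.png",cv2.resize(d["img"][100:300,180:380,::-1],None,fx=2.9,fy=2.9))
E
```

```text
clock: 4.08
tcp_pos: [543.4, -108.6, 113.9]
ee_rot: [-0.748, 1.571, 2.329]
contact_force: [-0.9, 0.0, 0.6]
finger_gap: 0.6
[-125.93415882    0.47424228  113.88453954] [-0.9  0.   0.6]
```

View pics/s2.png

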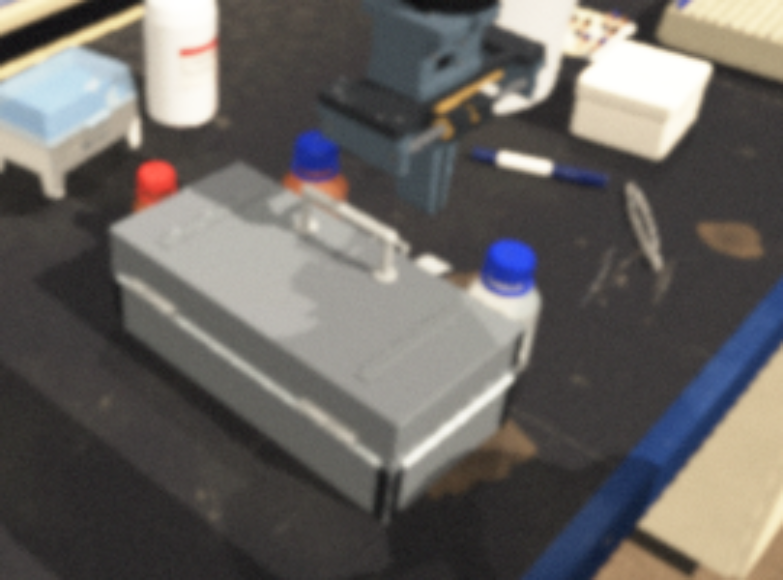

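View pics/t2.png

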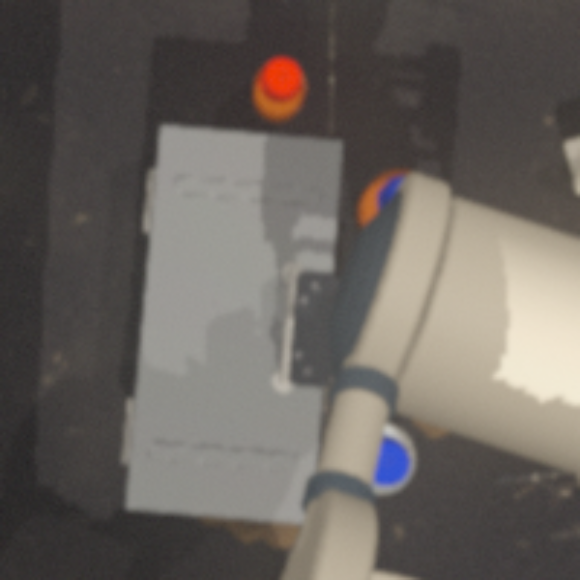

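```bash
python3 -m jog '[[-3,0,0,0,0],[-7,0,0,0,0.2],[-9,-3,0,0,0.5],[-9,-6,0,0,0.5],[-9,-8.6,-0.05,0,0.5],[-9,-8.6,-0.05,0,0.5]]'
python3 - <<'E'
from h import *
p,R,s=tool();print(w2c(p),s["contact_force"].round(1),s["finger_gap"])
d=get_image("top");cv2.imwrite("pics/t3.png",cv2.resize(d["img"][100:300,180:380,::-1],None,fx=2.9,fy=2.9))
d=get_image("scene");cv2.imwrite("pics/s3.png",cv2.resize(d["img"][100:300,180:450,::-1],None,fx=2.9,fy=2.9))
W=cloud(d).reshape(-1,3);W=W[~np.isnan(W[:,0])];q=w2c(W)
m=(q[:,2]>20)&(q[:,2]<135)&(q[:,0]<-76)&(q[:,0]>-190)&(abs(q[:,1])<25);print(m.sum(),q[m][::6].round(0))
E
```

```text
clock: 4.92
tcp_pos: [549.4, -21.3, 204.0]
ee_rot: [-1.785, 1.571, 1.294]
contact_force: [-0.8, -0.9, 0.8]
finger_gap: 45.0
[-3.83996857e+01  1.28155652e-01  2.03984166e+02] [-0.8 -0.9  0.8] 44.953223298538674
35 [[ -94.  -16.   71.]
 [ -94.   10.   77.]
 [ -93.   15.   75.]
 [-158.   -3.   21.]
 [-156.    1.   21.]
 [-145.    6.   24.]]
```

View pics/t3.png

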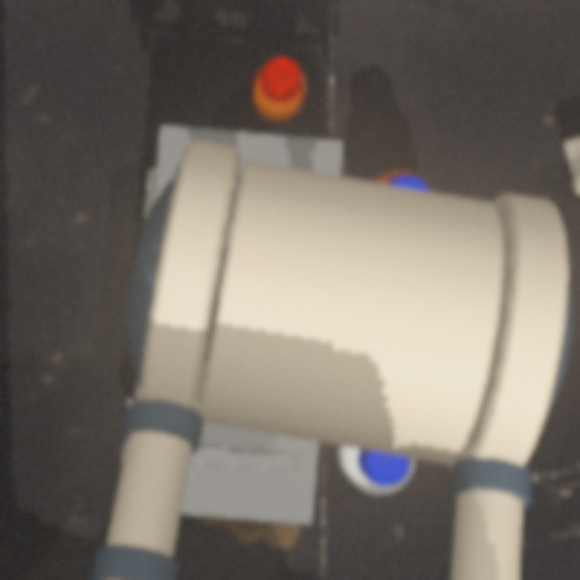

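View pics/s3.png

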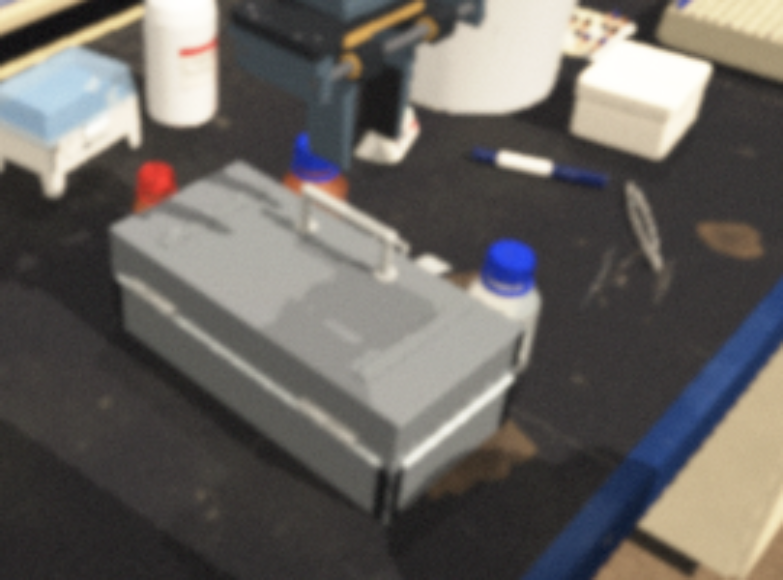

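```bash
python3 -m jog '[[3,0.05,0,0,0.5],[6,0.05,0,0,0.5],[7.5,0.05,0,0,0.5],[7.85,0.05,0,0,0.5],[7.85,0.05,0,0,0.5],[7.85,0.05,0,0,0],[7.85,0.05,0,0,0],[7.85,0.05,0,0,0],[7.85,0.05,0,0,0],[7.85,0.05,0,0,0]]' 12
python3 - <<'E'
from h import *
p,R,s=tool();print(w2c(p),s["contact_force"].round(1),s["finger_gap"])
d=get_image("scene");cv2.imwrite("pics/s4.png",cv2.resize(d["img"][100:300,180:450,::-1],None,fx=2.9,fy=2.9))
# arc
r=np.hypot(110,70);f=np.arctan2(70,110)
for t in np.arange(0,1.61,.08): print(round(t,2),"x(up->-)",round(-(r*np.sin(f+t)-70)/10,2),"y",round(-(110-r*np.cos(f+t))/10,2))
E
```

```text
clock: 6.28
tcp_pos: [549.5, -23.1, 125.5]
ee_rot: [-1.869, 1.57, 1.209]
contact_force: [1.8, 5.4, 2.2]
finger_gap: 9.8
[-4.01373889e+01 -8.50102148e-02  1.25538309e+02] [1.8 5.4 2.2] 9.754868495354794
0.0 x(up->-) -0.0 y -0.0
0.08 x(up->-) -0.86 y -0.59
0.16 x(up->-) -1.66 y -1.26
0.24 x(up->-) -2.41 y -1.98
0.32 x(up->-) -3.1 y -2.76
0.4 x(up->-) -3.73 y -3.59
0.48 x(up->-) -4.29 y -4.48
0.56 x(up->-) -4.77 y -5.4
0.64 x(up->-) -5.18 y -6.36
0.72 x(up->-) -5.52 y -7.35
0.8 x(up->-) -5.77 y -8.36
0.88 x(up->-) -5.94 y -9.39
0.96 x(up->-) -6.03 y -10.43
1.04 x(up->-) -6.03 y -11.47
1.12 x(up->-) -5.95 y -12.51
1.2 x(up->-) -5.79 y -13.54
1.28 x(up->-) -5.55 y -14.55
1.36 x(up->-) -5.22 y -15.54
1.44 x(up->-) -4.82 y -16.51
1.52 x(up->-) -4.34 y -17.43
1.6 x(up->-) -3.79 y -18.32
```

View pics/s4.png

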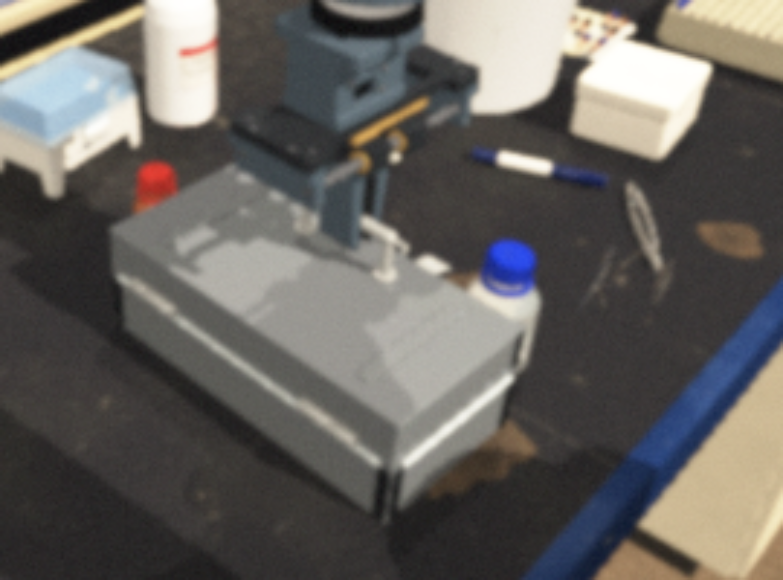

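```bash
python3 -m jog '[[-0.86,-0.69,0,0,0],[-1.66,-1.36,0,0,0],[-2.41,-2.08,0,0,0],[-3.1,-2.86,0,0,0],[-3.73,-3.69,0,0,0],[-4.29,-4.58,0,0,0],[-4.77,-5.5,0,0,0],[-5.18,-6.46,0,0,0],[-5.52,-7.45,0,0,0],[-5.77,-8.46,0,0,0],[-5.94,-9.49,0,0,0],[-6.03,-10.53,0,0,0]]'
python3 - <<'E'
from h import *
p,R,s=tool();print(w2c(p),s["contact_force"].round(1),s["finger_gap"])
d=get_image("scene");cv2.imwrite("pics/s5.png",cv2.resize(d["img"][100:300,180:450,::-1],None,fx=2.9,fy=2.9))
E
```

```text
clock: 7.82
tcp_pos: [556.2, 82.4, 185.7]
ee_rot: [-0.984, 1.571, 2.093]
contact_force: [1.4, -2.3, 1.4]
finger_gap: 9.8
[6.55360411e+01 3.49024839e-02 1.85696341e+02] [ 1.4 -2.3  1.4] 9.786190846326408
```

View pics/s5.png

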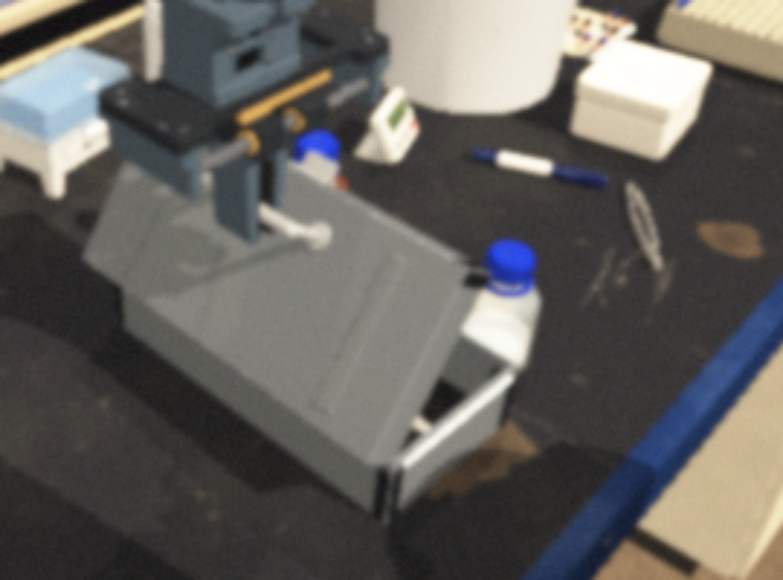

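```bash
python3 -m jog '[[0,-1.04,0,0,0],[0.08,-2.08,0,0,0],[0.24,-3.11,0,0,0],[0.48,-4.12,0,0,0],[0.81,-5.11,0,0,0],[1.21,-6.08,0,0,0],[1.69,-7,0,0,0],[1.69,-7,0,0,0],[1.69,-7,0,0,0.22],[1.69,-7,0,0,0.22],[-2,-7,0,0,0.22],[-7,-7,0,0,0.22]]'
python3 - <<'E'
from h import *
p,R,s=tool();print(w2c(p),s["contact_force"].round(1),s["finger_gap"])
d=get_image("scene");cv2.imwrite("pics/s6.png",cv2.resize(d["img"][100:300,180:450,::-1],None,fx=2.9,fy=2.9))
E
```

```text
clock: 9.38
tcp_pos: [559.9, 151.0, 255.9]
ee_rot: [0.233, 1.568, -2.973]
contact_force: [0.3, 0.4, -0.3]
finger_gap: 20.3
[134.24116439   0.77053971 255.89282334] [ 0.3  0.4 -0.3] 20.313195577864782
```

View pics/s6.png

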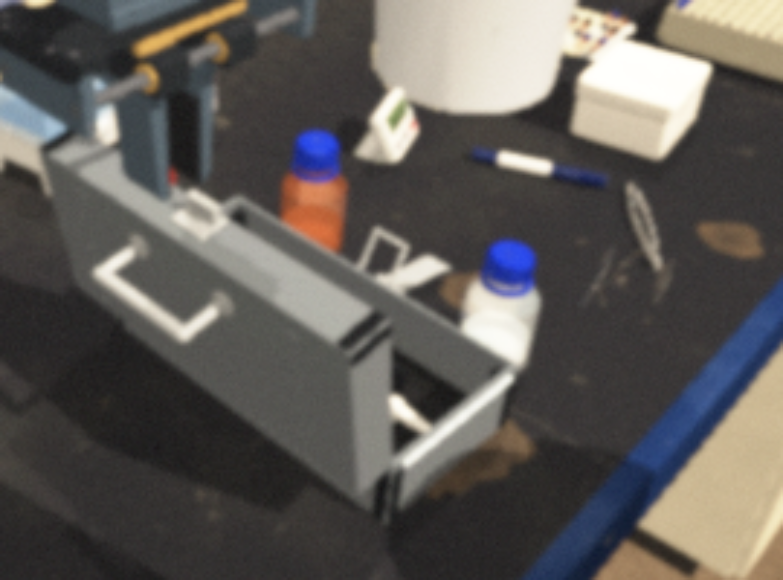

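```bash
python3 -m jog '[[-3,5,1,0,0.5],[-3,10,2,0,0.6],[-3,15,4,0,0.6],[-3,20,6,0,0.6],[-3,25,8,0,0.6],[-3,30,10,0,0.6],[-3,35,12,0,0.6],[-3,40,14,0,0.6],[-3,45,15,0,0.6],[-3,47,15,0,0.6]]'
python3 - <<'E'
from h import *
p,R,s=tool();print(w2c(p),p,s["contact_force"].round(1),s["finger_gap"],s["joint_pos"].round(2))
d=get_image("scene");cv2.imwrite("pics/s7.png",cv2.resize(d["img"][100:300,180:450,::-1],None,fx=2.9,fy=2.9))
d=get_image("top");cv2.imwrite("pics/t7.png",cv2.resize(d["img"][100:300,180:380,::-1],None,fx=2.9,fy=2.9))
np.save("W_top7.npy",cloud(d))
W=cloud(d)
for t in("pipette_grip","pipette_tip","lid","bottle_a"):
    for m in masks_of(d,t)[:3]:
        p=W[m["mask"]];p=p[~np.isnan(p[:,0])];q=w2c(p)
        print(t,round(m["p"],2),m["bbox"],len(p),np.median(q,0).round(0),np.percentile(q,2,axis=0).round(0),np.percentile(q,98,axis=0).round(0))
E
```

```text
clock: 10.68
tcp_pos: [379.7, -310.3, 285.8]
ee_rot: [1.854, 1.57, -1.355]
contact_force: [1.0, 0.1, 0.4]
finger_gap: 54.4
[-337.75181719  150.83979711  285.7558882 ] [ 379.67870623 -310.31377319  285.7558882 ] [1.  0.1 0.4] 54.41933810346189 [-0.81  0.24  1.58 -0.    1.31  0.83]
pipette_grip 0.86 [257.5, 158.7, 270.7, 264.1] 958 [ -4. -19.  35.] [ -20. -114.    7.] [ 12. 101.  76.]
pipette_tip 0.91 [254.9, 161.1, 270.8, 263.8] 879 [ -4. -23.  36.] [ -17. -114.   22.] [11. 97. 76.]
lid 0.8 [162.7, 133.9, 232.9, 273.4] 8255 [139.   2.  84.] [  74. -139.   41.] [191. 141. 153.]
lid 0.7 [291.8, 209.8, 333.9, 223.8] 373 [-125.    0.   24.] [-172.  -15.    0.] [-78.  16.  79.]
bottle_a 0.75 [295.8, 248.4, 325.6, 273.4] 564 [-116.   91.   68.] [-147.   68.   -1.] [-94. 124. 105.]
bottle_a 0.73 [302.8, 161.9, 328.7, 186.0] 570 [-115.  -96.   74.] [-144. -127.    9.] [-93. -75. 114.]
bottle_a 0.56 [267.9, 121.6, 288.3, 144.2] 325 [ -19. -184.   63.] [ -38. -206.    3.] [  -1. -171.   85.]
```

View pics/s7.png

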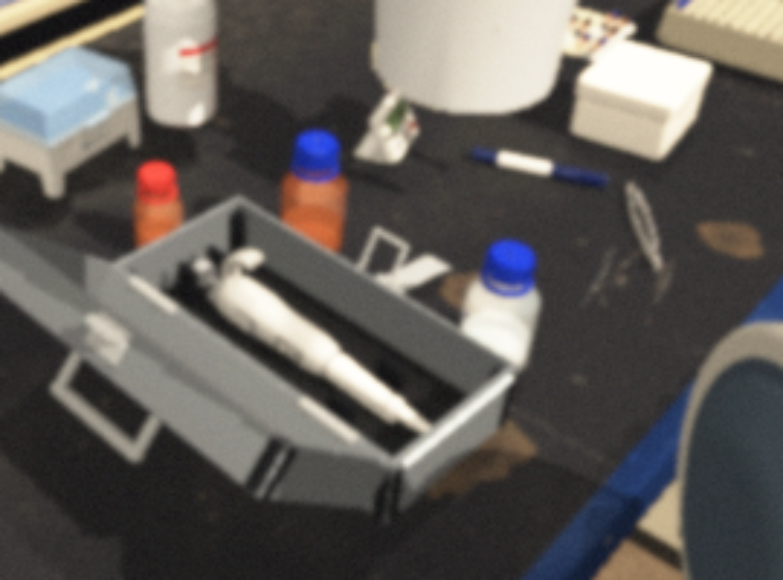

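View pics/t7.png

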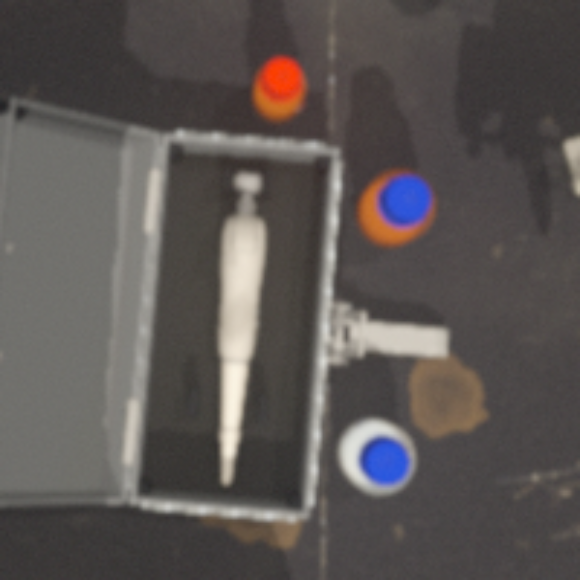

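Run:
```python
from h import *
for n in("top","scene"):
    d=get_image(n);W=cloud(d)
    m=masks_of(d,"pipette_grip")[0];q=w2c(W[m["mask"]].reshape(-1,3));q=q[~np.isnan(q[:,0])]
    print(n,m["p"])
    for a in range(-130,125,10):
        b=q[(q[:,1]>=a)&(q[:,1]<a+10)&(q[:,2]>14)]
        if len(b)>3: print(a+5,len(b),"x",b[:,0].min().round(0),b[:,0].max().round(0),"mid",((b[:,0].min()+b[:,0].max())/2).round(1),"ztop",np.percentile(b[:,2],[10,50,95]).round(0))
    if n=="top":
        qq=w2c(W.reshape(-1,3));qq=qq[~np.isnan(qq[:,0])]
        # shell rim
        r=qq[(abs(qq[:,2]-60)<6)&(qq[:,0]<75)&(qq[:,0]>-75)&(abs(qq[:,1])<150)];print("rim",np.percentile(r,[1,99],axis=0))
        l=qq[(qq[:,0]>90)&(qq[:,0]<230)&(abs(qq[:,1])<100)&(qq[:,2]>60)];print("lid fit",np.polyfit(l[:,0],l[:,2],1),l[:,2].max())
```

```text
top 0.83
-115 29 x -11.0 6.0 mid -2.7 ztop [35. 37. 39.]
-105 24 x -9.0 5.0 mid -2.1 ztop [28. 32. 39.]
-95 25 x -9.0 4.0 mid -2.4 ztop [19. 29. 33.]
-85 24 x -16.0 10.0 mid -3.1 ztop [30. 58. 66.]
-75 60 x -20.0 14.0 mid -3.0 ztop [34. 67. 73.]
-65 64 x -20.0 13.0 mid -3.4 ztop [36. 72. 78.]
-55 70 x -19.0 14.0 mid -2.2 ztop [35. 41. 78.]
-45 65 x -20.0 14.0 mid -2.9 ztop [34. 39. 43.]
-35 61 x -18.0 13.0 mid -2.7 ztop [32. 38. 41.]
-25 50 x -17.0 10.0 mid -3.6 ztop [33. 38. 40.]
-15 56 x -18.0 11.0 mid -3.3 ztop [30. 35. 40.]
-5 57 x -19.0 10.0 mid -4.2 ztop [30. 35. 39.]
5 53 x -19.0 9.0 mid -4.9 ztop [30. 36. 40.]
15 49 x -18.0 8.0 mid -4.6 ztop [30. 34. 39.]
25 40 x -16.0 8.0 mid -4.2 ztop [29. 33. 38.]
35 32 x -13.0 4.0 mid -4.4 ztop [27. 31. 33.]
45 27 x -11.0 1.0 mid -5.2 ztop [26. 29. 33.]
55 21 x -12.0 0.0 mid -5.7 ztop [26. 29. 31.]
65 23 x -11.0 1.0 mid -4.7 ztop [25. 27. 30.]
75 28 x -12.0 1.0 mid -5.6 ztop [22. 25. 29.]
85 27 x -13.0 2.0 mid -5.5 ztop [20. 24. 28.]
95 20 x -11.0 1.0 mid -4.6 ztop [21. 24. 28.]
105 15 x -10.0 -2.0 mid -5.8 ztop [20. 23. 25.]
115 15 x -8.
[... 641 characters left out ...]
 3.3 ztop [22. 37. 42.]
-25 53 x -10.0 14.0 mid 2.0 ztop [24. 37. 40.]
-15 55 x -16.0 16.0 mid 0.3 ztop [25. 35. 40.]
-5 51 x -12.0 15.0 mid 1.4 ztop [26. 36. 40.]
5 55 x -9.0 15.0 mid 3.1 ztop [25. 34. 39.]
15 51 x -6.0 13.0 mid 3.6 ztop [22. 33. 37.]
25 47 x -7.0 12.0 mid 2.7 ztop [24. 32. 35.]
35 35 x -4.0 9.0 mid 2.3 ztop [24. 30. 33.]
45 35 x -6.0 9.0 mid 1.3 ztop [22. 29. 31.]
55 33 x -6.0 6.0 mid 0.1 ztop [21. 28. 30.]
65 32 x -4.0 6.0 mid 1.0 ztop [20. 27. 29.]
75 29 x -7.0 5.0 mid -1.0 ztop [18. 24. 28.]
85 32 x -6.0 6.0 mid -0.3 ztop [20. 26. 29.]
95 29 x -7.0 5.0 mid -1.3 ztop [19. 23. 27.]
105 20 x -6.0 2.0 mid -1.8 ztop [19. 22. 25.]
115 16 x -6.0 1.0 mid -2.5 ztop [18. 22. 24.]
```

Run:
```python
from h import *
W=np.load("W_top7.npy");q=w2c(W.reshape(-1,3));q=q[~np.isnan(q[:,0])]
c=q[(abs(q[:,0]+4)<9)&(abs(q[:,1])<138)&(q[:,2]>15)];print(np.sort(c[:,1])[[0,2,5,10,-10,-6,-3,-1]].round(1))
go(c2w([-2.5,-9,200]));p,R,s=tool();print(s["clock"])
```

```text
[-121.  -120.7 -118.9 -117.4  120.   124.2  126.6  127.3]
shift cm [  8.58 -33.18 -15.91]
11.175
```

```bash
python3 -m jog '[[0,-5,-2.5,0,0.65],[0,-10,-5,0,0.65],[0,-15,-7.5,0,0.65],[0,-20,-9.8,0,0.65],[0,-25,-12,0,0.65],[2,-30,-14.5,0,0.65],[5,-33.2,-15.7,0,0.65],[10,-33.2,-15.7,0,0.65],[14,-33.2,-15.7,0,0.65],[16,-33.2,-15.7,0,0.65],[16,-33.2,-15.7,0,0.65]]'
python3 - <<'E'
from h import *
p,R,s=tool();print(w2c(p),p,s["contact_force"].round(1),s["finger_gap"],s["joint_pos"].round(2)); print(w2c(R[:,1]+C),w2c(R[:,2]+C))
go(c2w([-2.5,-7,27]))
d=get_image("scene");cv2.imwrite("pics/s8.png",cv2.resize(d["img"][100:300,180:450,::-1],None,fx=2.9,fy=2.9))
E
```

```text
clock: 12.55
tcp_pos: [557.9, 13.8, 124.6]
ee_rot: [-0.03, 1.568, 3.048]
contact_force: [0.2, -0.5, 0.4]
finger_gap: 59.2
[ -2.85449636  -6.07440313 124.58422346] [557.87753452  13.75945825 124.58422346] [ 0.2 -0.5  0.4] 59.229655629782656 [-0.08  0.53  1.63  0.    0.99  1.55]
[-9.99999592e-01 -8.99550691e-04 -8.27141568e-05] [-8.99777084e-04  9.99995734e-01  2.77901395e-03]
shift cm [ 9.76 -0.03 -0.12]
```

View pics/s8.png

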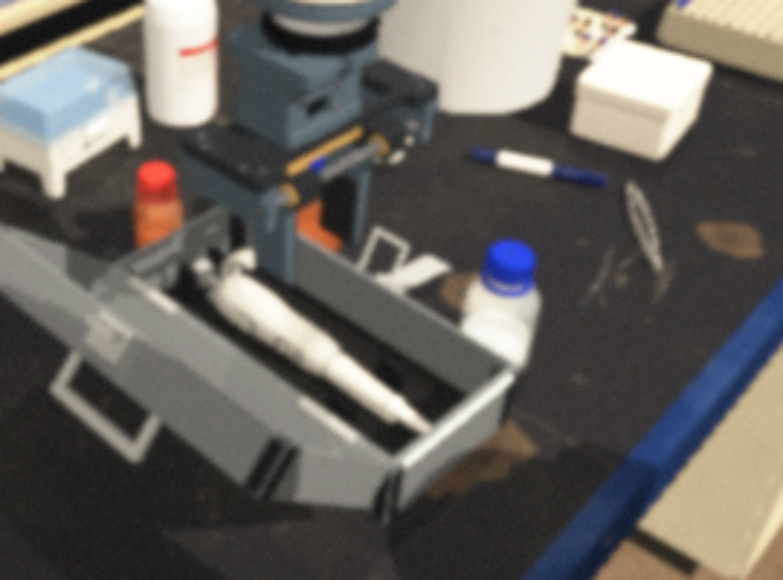

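```bash
python3 -m jog '[[3,-0.03,-0.1,0,0.65],[6,-0.03,-0.1,0,0.65],[8,-0.03,-0.1,0,0.65],[9.2,-0.03,-0.1,0,0.65],[9.7,-0.03,-0.1,0,0.65],[9.7,-0.03,-0.1,0,0.65]]'
python3 - <<'E'
from h import *
p,R,s=tool();print(w2c(p),s["contact_force"].round(1),s["finger_gap"])
d=get_image("scene");cv2.imwrite("pics/s9.png",cv2.resize(d["img"][100:300,180:450,::-1],None,fx=2.9,fy=2.9))
E
```

```text
clock: 13.35
tcp_pos: [560.2, 13.5, 29.2]
ee_rot: [-3.111, 1.57, -0.033]
contact_force: [1.0, -0.6, 0.9]
finger_gap: 59.2
[-2.92078541 -8.3878847  29.24183242] [ 1.  -0.6  0.9] 59.18106427643218
```

View pics/s9.png

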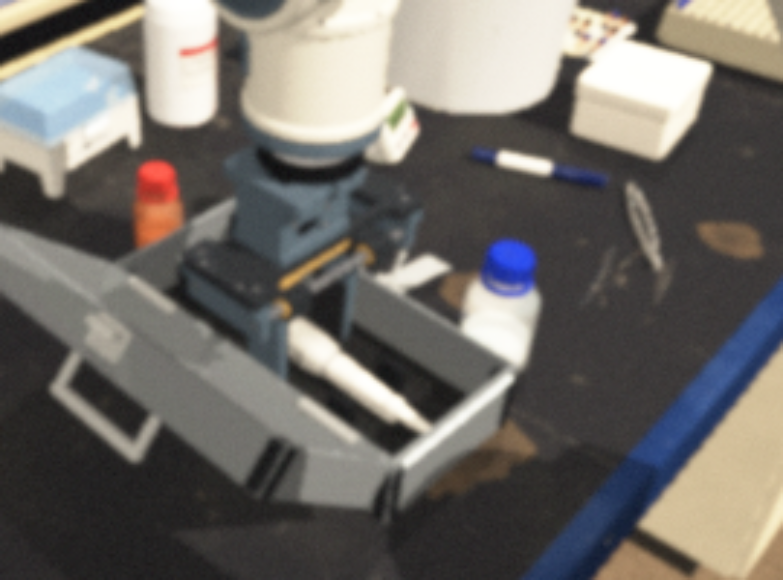

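```bash
python3 -m jog '[[0,0,0,0,0.5],[0,0,0,0,0.42],[0,0,0,0,0.36],[0,0,0,0,0.3],[0,0,0,0,0.25],[0,0,0,0,0.25],[0,0,0,0,0.25]]' 12;  python3 - <<'E'
from h import *
p,R,s=tool();print(w2c(p),s["contact_force"].round(1),s["finger_gap"])
E
```

```text
clock: 14.28
tcp_pos: [559.9, 13.5, 28.8]
ee_rot: [-3.065, 1.571, 0.012]
contact_force: [-0.8, -0.4, 3.0]
finger_gap: 29.3
[-2.95537306 -8.06184433 28.77773818] [-0.8 -0.4  3. ] 29.25463058934115
```

```bash
python3 -m jog '[[0,0,0,0,0.2],[-0.5,0,0,0,0.2],[-1.5,0,0,0,0.2],[-3,0,0,0,0.2],[-5,0,0,0,0.2],[-8,0,0,0,0.2],[-11,0,0,0,0.2],[-14.5,0,0,0,0.2],[-18,0,0,0,0.2],[-20.5,0,0,0,0.2],[-22,0,0,0,0.2],[-22,0,0,0,0.2]]' 18;  python3 - <<'E'
from h import *
p,R,s=tool();print(w2c(p),s["contact_force"].round(1),s["finger_gap"],s["joint_pos"].round(2))
d=get_image("scene");cv2.imwrite("pics/s10.png",cv2.resize(d["img"][50:300,150:450,::-1],None,fx=2.4,fy=2.4))
d=get_image("top");cv2.imwrite("pics/t10.png",cv2.resize(d["img"][100:300,180:380,::-1],None,fx=2.9,fy=2.9))
E
```

```text
clock: 15.78
tcp_pos: [560.1, 13.5, 249.7]
ee_rot: [3.125, 1.569, -0.081]
contact_force: [-0.2, 0.3, -2.2]
finger_gap: 28.8
[ -2.956126    -8.27763664 249.68904154] [-0.2  0.3 -2.2] 28.80938281351333 [-0.08  0.38  1.48  0.    1.28  1.55]
```

View pics/s10.png

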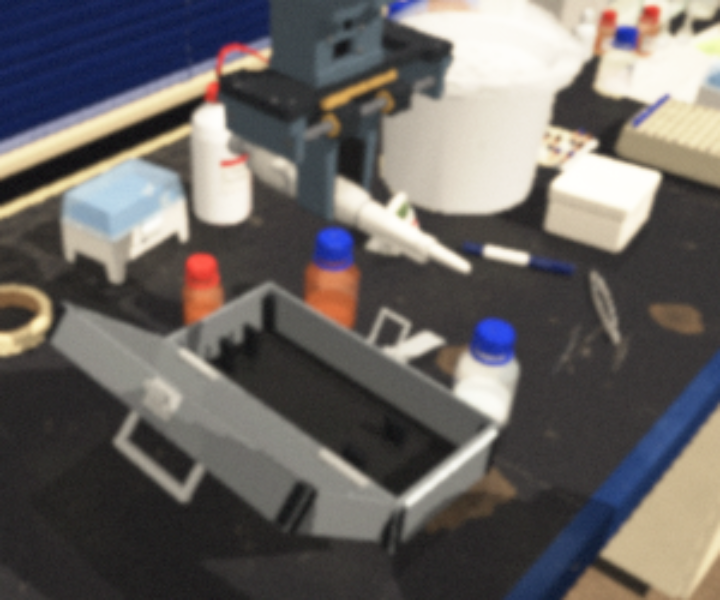

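```bash
python3 -m jog '[[0,0,0,-0.06,0.2],[0,0,0,-0.18,0.2],[0,0,0,-0.32,0.2],[0,0,0,-0.46,0.2],[0,0,0,-0.6,0.2],[0,0,0,-0.74,0.2],[0,0,0,-0.88,0.2],[0,0,0,-1.02,0.2],[0,0,0,-1.16,0.2],[0,0,0,-1.3,0.2],[0,0,0,-1.44,0.2],[0,0,0,-1.57,0.2]]' && python3 -m jog '[[0,0,0,-0.14,0.2],[0,0,0,-0.28,0.2],[0,0,0,-0.42,0.2],[0,0,0,-0.56,0.2],[0,0,0,-0.7,0.2],[0,0,0,-0.84,0.2],[0,0,0,-0.98,0.2],[0,0,0,-1.12,0.2],[0,0,0,-1.26,0.2],[0,0,0,-1.4,0.2],[0,0,0,-1.5,0.2],[0,0,0,-1.572,0.2]]';  python3 - <<'E'
from h import *
p,R,s=tool();print(w2c(p),s["contact_force"].round(1),s["finger_gap"],s["joint_pos"].round(2)); print(w2c(R[:,1]+C),w2c(R[:,2]+C))
d=get_image("scene");cv2.imwrite("pics/s11.png",cv2.resize(d["img"][50:300,150:450,::-1],None,fx=2.4,fy=2.4))
W=cloud(d)
for m in masks_of(d,"pipette_tip")[:2]:
    q=w2c(W[m["mask"]]);q=q[~np.isnan(q[:,0])]
    print(m["p"],np.percentile(q,[1,99],axis=0).round(0).tolist())
    for a in range(-160,150,10):
        b=q[(q[:,1]>=a)&(q[:,1]<a+10)]
        if len(b)>3: print(a+5,len(b),"x",b[:,0].min().round(0),b[:,0].max().round(0),"z",np.percentile(b[:,2],[5,50,95]).round(0))
d=get_image("top");W=cloud(d)
q=w2c(W.reshape(-1,3));q=q[~np.isnan(q[:,0])]
for m in masks_of(d,"pipette_tip")[:1]:
    q=w2c(W[m["mask"]]);q=q[~np.isnan(q[:,0])];print(m["p"],m["bbox"],np.percentile(q,[1,50,99],axis=0).round(0).tolist())
E
```

```text
clock: 17.38
tcp_pos: [559.2, 13.6, 247.4]
ee_rot: [-1.607, 1.569, 3.045]
contact_force: [-0.3, -0.0, -0.7]
finger_gap: 29.4
clock: 18.88
tcp_pos: [559.2, 13.6, 247.4]
ee_rot: [3.122, 1.569, 3.061]
contact_force: [0.4, -0.3, -0.5]
finger_gap: 29.3
[ -2.9521234   -7.42671072 247.37881128] [ 0.4 -0.3 -0.5] 29.30614029036249 [-0.08  0.38  1.48 -0.    1.28 -1.59]
[9.99993187e-01 3.69111802e-03 4.51255587e-05] [ 0.00369121 -0.99999058 -0.00228216]
0.89 [[-360.0, -268.0, -1.0], [16.0, 109.0, 296.0]]
-145 8 x -355.0 -270.0 z [-3.  1.  8.]
-135 15 x -344.0 3.0 z [  1. 235. 241.]
-125 19 x -364.0 4.0 z [ -1. 239. 242.]
-115 16 x -305.0 4.0 z [  0. 241. 243.]
-105 28 x -306.0 7.0 z [  0. 240. 246.]
-95 36 x -6.0 6.0 z [227. 240. 246.]
-85 34 x -4.0 8.0 z [229. 242. 246.]
-75 38 x -5.0 7.0 z [229. 244. 248.]
-65 36 x -6.0 9.0 z [230. 244. 249.]
-55 39 x -5.0 9.0 z [230. 245. 251.]
-45 32 x -1.0 10.0 z [237. 245. 250.]
-35 5 x 9.0 12.0 z [240. 246. 247.]
-5 11 x -18.0 -1.0 z [251. 256. 257.]
5 41 x -20.0 16.0 z [247. 256. 264.]
15 77 x -8.0 17.0 z [238. 253. 259.]
25 69 x -12.0 15.0 z [237. 253. 260.]
35 82 x -10.0 16.0 z [237. 255. 262.]
45 119 x -12.0 17.0 z [239. 259. 296.]
55 139 x -10.0 17.0 z [238. 261. 295.]
65 166 x -10.0 16.0 z [237. 262. 290.]
75 205 x -17.0 13.0 z [237. 255. 279.]
85 63 x -4.0 7.0 z [233. 241. 250.]
95 26 x -5.0 9.0 z [240. 251. 257.]
105 101 x -9.0 11.0 z [240. 251. 258.]
0.85 [252.6, 134.4, 271.0, 271.6] [[-18.0, -135.0, 8.0], [-4.0, 79.0, 254.0], [10.0, 109.0, 291.0]]
```

View pics/s11.png

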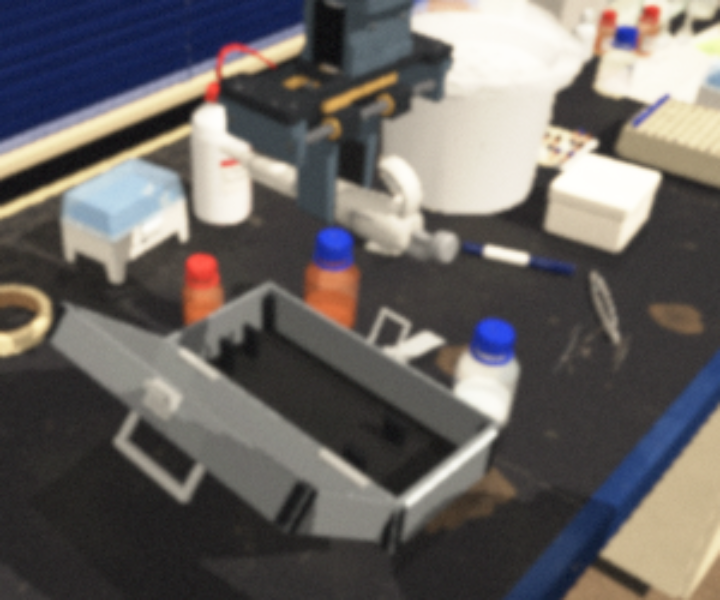

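```bash
python3 -m jog '[[0,0.2,-1,0,0.2],[1,0.35,-1.74,0,0.2],[4,0.35,-1.74,0,0.2],[8,0.35,-1.74,0,0.2],[12,0.35,-1.74,0,0.2],[14,0.35,-1.74,0,0.2],[15.5,0.35,-1.74,0,0.2],[16,0.35,-1.74,0,0.2],[16,0.35,-1.74,0,0.2],[16,0.35,-1.74,0,0.2]]';  python3 - <<'E'
from h import *
p,R,s=tool();print(w2c(p),s["contact_force"].round(1),s["finger_gap"])
d=get_image("scene");cv2.imwrite("pics/s12.png",cv2.resize(d["img"][120:290,180:390,::-1],None,fx=3.5,fy=3.5))
d=get_image("top");cv2.imwrite("pics/t12.png",cv2.resize(d["img"][120:300,180:380,::-1],None,fx=3.3,fy=3.3))
E
```

```text
clock: 20.32
tcp_pos: [543.1, 18.1, 89.4]
ee_rot: [-0.002, 1.57, -0.066]
contact_force: [1.1, 0.5, -0.7]
finger_gap: 29.2
[ 0.53671881  8.98224257 89.40279792] [ 1.1  0.5 -0.7] 29.211616723904246
```

View pics/s12.png

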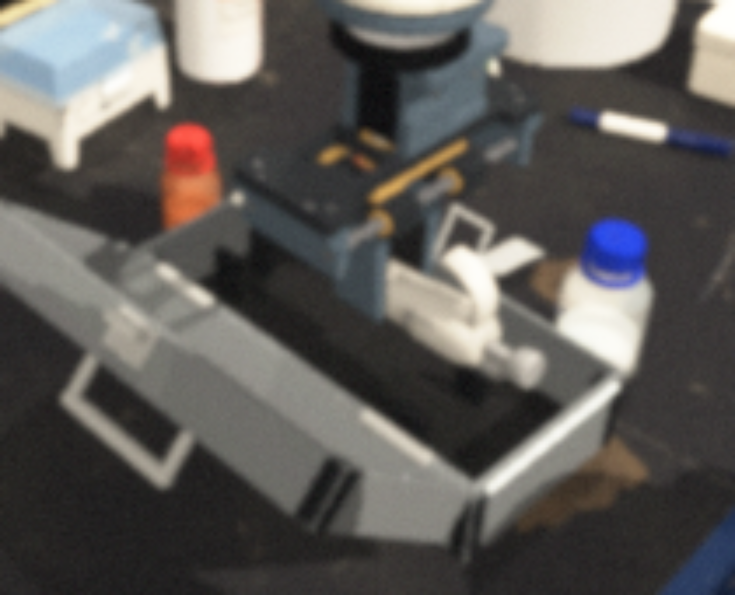

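View pics/t12.png

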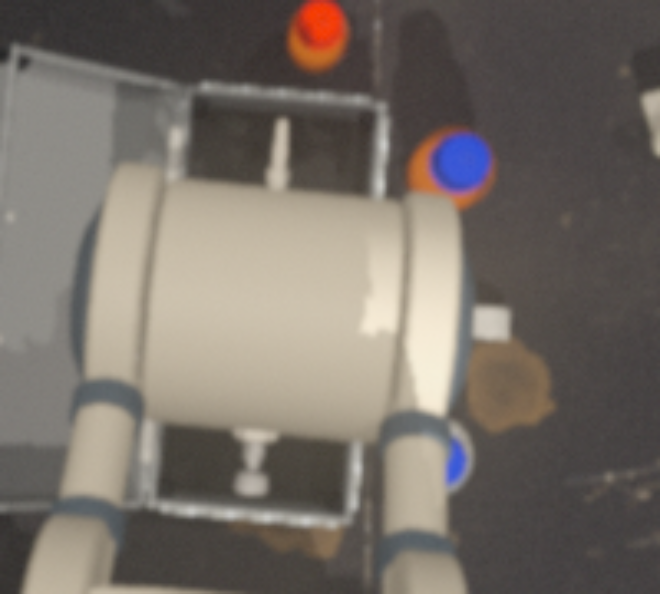

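Run:
```python
from h import *
d=get_image("top");W=cloud(d);q=w2c(W.reshape(-1,3));q=q[~np.isnan(q[:,0])]
r=q[(abs(q[:,0])<80)&(abs(q[:,1])<155)&(q[:,2]>52)&(q[:,2]<72)]
for lo,hi in((-142,-110),(-150,-100)):
  pass
e=r[(r[:,1]>-130)&(r[:,1]<-100)];print("rim x far",e[e[:,0]<-60][:,0].mean(),e[(e[:,0]>60)][:,0].mean())
e=r[(r[:,1]>105)&(r[:,1]<130)];print("rim x near",e[e[:,0]<-60][:,0].mean(),e[(e[:,0]>60)][:,0].mean())
print("rim y",r[r[:,1]<-136][:,1].mean(),r[r[:,1]>136][:,1].mean())
t=q[(abs(q[:,0])<20)&(q[:,2]>73)&(q[:,2]<110)]
a=t[t[:,1]<-70];print("tip",len(a),np.sort(a[:,1])[:6].round(0))
for y in range(-135,-60,10):
  b=a[(a[:,1]>=y)&(a[:,1]<y+10)]
  if len(b):print(y+5,b[:,0].min().round(1),b[:,0].max().round(1),np.median(b[:,0]).round(1),b[:,2].max().round(0))
a=t[t[:,1]>90];print("pl",np.sort(a[:,1])[-6:].round(0),np.median(a[:,0]),a[:,0].min(),a[:,0].max())
```

```text
rim x far -69.4877370502946 71.69045100692186
rim x near -69.78215038338824 71.28008883196624
rim y -141.99299145683818 143.1930700887033
tip 554 [-402. -401. -401. -401. -401. -401.]
-120 -2.6 2.3 -0.1 83.0
-110 -3.5 3.3 -0.8 84.0
-100 -4.3 3.1 0.1 86.0
-90 -7.5 6.0 -0.5 90.0
-80 -7.9 5.8 -1.0 91.0
pl [125. 125. 125. 126. 126. 126.] -0.8085775168953672 -14.004951792891156 12.176592984824687
```

```bash
python3 -m jog '[[1,0.05,0,0,0.2],[2,0.05,0,0,0.2],[3,0.05,0,0,0.2],[3.8,0.05,0,0,0.2],[4.4,0.05,0,0,0.2],[4.9,0.05,0,0,0.2],[5.2,0.05,0,0,0.2],[5.4,0.05,0,0,0.2],[5.4,0.05,0,0,0.2]]';  python3 - <<'E'
from h import *
p,R,s=tool();print(w2c(p),s["contact_force"].round(1),s["finger_gap"])
d=get_image("scene");cv2.imwrite("pics/s13.png",cv2.resize(d["img"][120:290,180:390,::-1],None,fx=3.5,fy=3.5))
E
```

```text
clock: 21.6
tcp_pos: [542.7, 18.6, 34.7]
ee_rot: [0.682, 1.571, 0.618]
contact_force: [-0.2, -0.4, -1.7]
finger_gap: 29.3
[ 1.01789018  9.3876074  34.71960312] [-0.2 -0.4 -1.7] 29.334766448861494
```

View pics/s13.png

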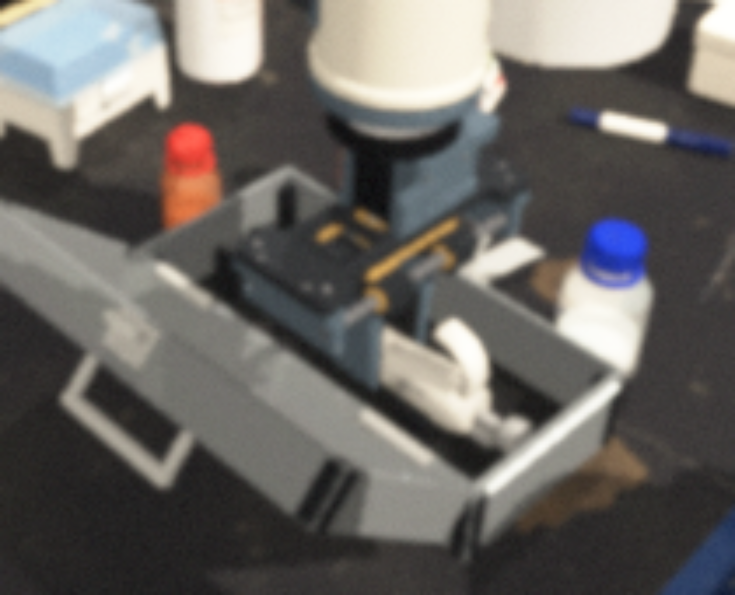

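```bash
python3 -m jog '[[0.12,0,0,0,0.2],[0.24,0,0,0,0.2],[0.34,0,0,0,0.2],[0.42,0,0,0,0.2],[0.48,0,0,0,0.2],[0.48,0,0,0,0.2],[0.48,0,0,0,0.2]]'
python3 - <<'E'
from h import *
p,R,s=tool();print(w2c(p),s["contact_force"].round(1),s["finger_gap"])
E
```

```text
clock: 22.52
tcp_pos: [542.7, 18.6, 29.9]
ee_rot: [-2.434, 1.571, -2.497]
contact_force: [-0.3, 0.6, -0.7]
finger_gap: 29.3
[ 1.02321413  9.37621959 29.92261427] [-0.3  0.6 -0.7] 29.30613303323189
```

```bash
python3 -m jog '[[0.05,0,0,0,0.2],[0.1,0,0,0,0.2],[0.1,0,0,0,0.2]]'
python3 - <<'E'
from h import *
p,R,s=tool();print(w2c(p),s["contact_force"].round(1),s["finger_gap"])
E
```

```text
clock: 22.9
tcp_pos: [542.7, 18.6, 28.9]
ee_rot: [-2.959, 1.571, -3.023]
contact_force: [-0.4, -0.1, -1.4]
finger_gap: 28.9
[ 1.02120712  9.41721077 28.87281993] [-0.4 -0.1 -1.4] 28.859310233192378
```

```bash
python3 -m jog '[[0.05,0,0,0,0.2],[0.05,0,0,0,0.2],[0.05,0,0,0,0.34],[0.05,0,0,0,0.38],[0.05,0,0,0,0.45],[0.05,0,0,0,0.55],[0.05,0,0,0,0.6],[0.05,0,0,0,0.6]]' 5
python3 - <<'E'
from h import *
p,R,s=tool();print(w2c(p),s["contact_force"].round(1),s["finger_gap"])
d=get_image("scene");cv2.imwrite("pics/s14.png",cv2.resize(d["img"][120:290,180:390,::-1],None,fx=3.5,fy=3.5))
E
```

```text
clock: 23.9
tcp_pos: [542.7, 18.6, 28.4]
ee_rot: [0.67, 1.571, 0.607]
contact_force: [0.9, 0.4, -0.5]
finger_gap: 54.9
[ 1.02879611  9.36732776 28.40756286] [ 0.9  0.4 -0.5] 54.9023611994179
```

View pics/s14.png

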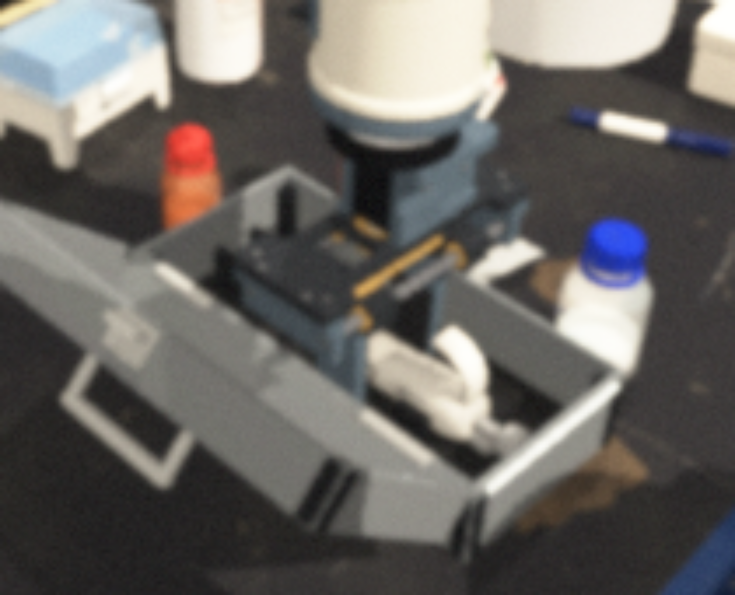

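```bash
python3 -m jog '[[-1,0,0,0,0.6],[-3,0,0,0,0.6],[-7,0,0,0,0.6],[-12,0,0,0,0.6],[-17,0,0,0,0.6],[-22,0,0,0,0.6],[-25,0,0,0,0.6],[-25,0,0,0,0.6]]' && python3 -m jog '[[0,-4,-2,0,0.6],[0,-9,-4,0,0.6],[0,-14,-6,0,0.6],[0,-19,-8,0,0.6],[0,-24,-10,0,0.6],[0,-29,-12,0,0.6],[0,-33,-14,0,0.6],[0,-33,-14,0,0.6]]'
python3 - <<'E'
from h import *
p,R,s=tool();print(w2c(p),s["contact_force"].round(1),s["clock"])
d=get_image("scene");cv2.imwrite("pics/s15.png",cv2.resize(d["img"][100:300,180:450,::-1],None,fx=2.9,fy=2.9))
d=get_image("top");cv2.imwrite("pics/t15.png",cv2.resize(d["img"][100:300,180:380,::-1],None,fx=2.9,fy=2.9))
W=cloud(d);q=w2c(W.reshape(-1,3));q=q[~np.isnan(q[:,0])]
c=q[(abs(q[:,0])<25)&(abs(q[:,1])<138)&(q[:,2]>14)]
m=masks_of(d,"pipette_grip")[0];q2=w2c(W[m["mask"]]);q2=q2[~np.isnan(q2[:,0])]
print(m["p"])
for a in range(-140,140,10):
    b=q2[(q2[:,1]>=a)&(q2[:,1]<a+10)&(q2[:,2]>14)]
    if len(b)>3: print(a+5,len(b),"x",b[:,0].min().round(0),b[:,0].max().round(0),"mid",((b[:,0].min()+b[:,0].max())/2).round(1),"z",np.percentile(b[:,2],[10,50,95]).round(0))
print(q2[:,1].min(),q2[:,1].max())
l=q[(q[:,0]>90)&(q[:,0]<230)&(abs(q[:,1])<100)&(q[:,2]>60)];print("lid",np.polyfit(l[:,0],l[:,2],1),l[:,2].max())
l=q[(q[:,0]<-100)&(q[:,0]>-180)&(abs(q[:,1])<12)&(q[:,2]>10)];print("lever",l.min(0),l.max(0))
for m in masks_of(d,"bottle_a")[:3]:
    p=W[m["mask"]];print(m["bbox"],np.nanmedian(p,0).round(0))
E
```

```text
clock: 24.95
tcp_pos: [543.6, 18.6, 281.4]
ee_rot: [-0.013, 1.566, -0.077]
contact_force: [-0.0, 0.4, 0.2]
finger_gap: 54.7
clock: 25.95
tcp_pos: [380.2, -303.6, 277.8]
ee_rot: [2.798, 1.57, 2.73]
contact_force: [0.4, 0.3, 0.4]
finger_gap: 54.5
[-331.0363278   150.7153197   277.84716561] [0.4 0.3 0.4] 25.95
0.76
-95 11 x -4.0 2.0 mid -1.0 z [23. 24. 25.]
-85 17 x -5.0 5.0 mid 0.3 z [24. 26. 28.]
-75 21 x -6.0 5.0 mid -0.4 z [23. 25. 27.]
-65 27 x -6.0 6.0 mid -0.1 z [24. 26. 30.]
-55 30 x -7.0 7.0 mid 0.1 z [23. 27. 30.]
-45 30 x -8.0 9.0 mid 0.3 z [25. 28. 32.]
-35 31 x -9.0 8.0 mid -0.3 z [26. 29. 32.]
-25 35 x -7.0 10.0 mid 1.1 z [27. 30. 33.]
-15 43 x -11.0 13.0 mid 1.1 z [30. 34. 36.]
-5 48 x -11.0 13.0 mid 0.6 z [31. 35. 39.]
5 51 x -12.0 14.0 mid 0.8 z [30. 36. 38.]
15 54 x -13.0 15.0 mid 0.8 z [32. 35. 40.]
25 56 x -14.0 15.0 mid 0.2 z [31. 36. 39.]
35 59 x -15.0 15.0 mid 0.0 z [31. 37. 41.]
45 59 x -16.0 15.0 mid -0.5 z [32. 39. 43.]
55 64 x -17.0 16.0 mid -0.1 z [33. 40. 44.]
65 73 x -17.0 16.0 mid -0.9 z [36. 41. 78.]
75 59 x -16.0 15.0 mid -0.7 z [36. 72. 77.]
85 52 x -14.0 14.0 mid -0.2 z [37. 64. 70.]
95 21 x -10.0 8.0 mid -1.1 z [21. 29. 56.]
105 22 x -7.0 5.0 mid -0.8 z [20. 31. 32.]
115 25 x -8.0 8.0 mid -0.1 z [31. 35. 39.]
125 14 x -8.0 8.0 mid -0.3 z [33. 37. 41.]
-103.42719072033039 123.81154774361262
lid [  1.18087296 -79.10927067] 160.98599597801967
lever [-175.03630972  -10.636136     11.54931033] [-100.11084586   11.40939209   79.81217157]
[302.1, 160.8, 330.3, 184.6] [ 641. -103.   83.]
[294.3, 244.0, 323.2, 272.4] [454. -92.  69.]
[270.5, 121.5, 287.9, 144.7] [734. -16.  64.]
```

View pics/s15.png

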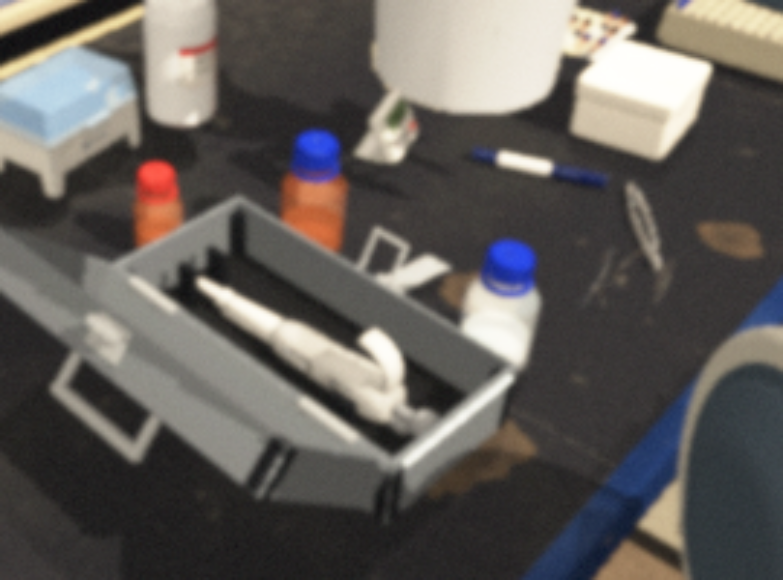

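View pics/t15.png

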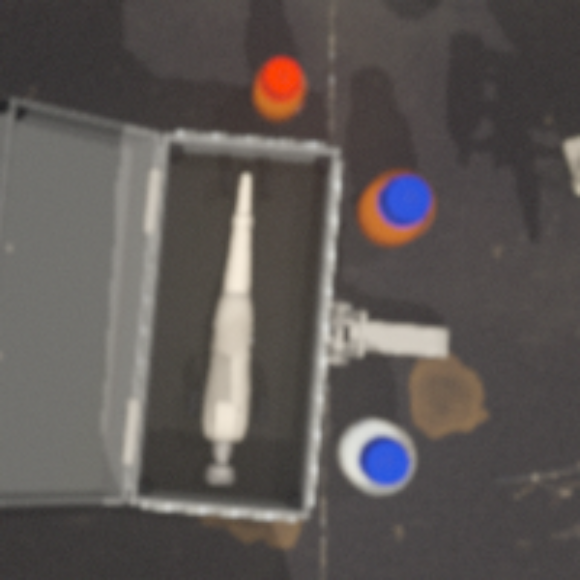

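Run:
```python
from h import *
for n in("top","scene"):
    d=get_image(n);W=cloud(d);q=w2c(W.reshape(-1,3)).reshape(384,512,3);g=d["img"].min(-1)
    m=(g>130)&(abs(q[...,0])<11)&(q[...,1]<-90)&(q[...,1]>-138)&(q[...,2]>5)&(q[...,2]<50)
    b=q[m]; b=b[np.argsort(b[:,1])]; print(n,len(b),b[:6].round(0).tolist(),np.median(b[b[:,1]<b[0,1]+15],0).round(1))
```

```text
top 63 [[-1.0, -125.0, 6.0], [1.0, -124.0, 9.0], [-4.0, -122.0, 10.0], [3.0, -122.0, 7.0], [-1.0, -120.0, 22.0], [-4.0, -120.0, 7.0]] [   0.3 -115.7   20.4]
scene 31 [[-1.0, -118.0, 8.0], [2.0, -117.0, 23.0], [5.0, -115.0, 22.0], [2.0, -115.0, 21.0], [6.0, -114.0, 21.0], [6.0, -113.0, 18.0]] [   2.9 -109.6   21. ]
```

```bash
python3 -c "
from rig import hand_in;print(hand_in())"
```

```text
the job is handed in; nothing more can be done
None
```

I opened the latch and lid, turned the pipette end for end and laid it back in the case. The job was handed in at about 26 s of the 72 s allowed, with the arm well clear and touching nothing. The hand-in reports no verdict.

Each step went as planned, checked in the camera pictures:
- **Latch:** I pushed the lever over with closed fingers. It lies level and pointing away from the case.
- **Lid:** I swung it by its bar handle past the balance point and released it. It rests open, with its top edge measured at about 161 mm against the stated 165 mm. I did not compute a lid angle from the pictures.
- **Pipette:** I lifted it clear, turned it half a turn and lowered it to floor height before letting go. The wrist force readings showed no knock on the way.

Last checks, in the case frame:
- **Sideways:** The pipette lies within about 1 mm of the midline along its whole length (top camera), hook up.
- **Height:** The top of the handle is about 38 mm up and the top of the tip about 21 to 24 mm up, which fits it resting on the floor.
- **Tip position:** The tip is at about y = -121 to -125 mm (target -125, allowed -110 to -138).
- **Bottles:** All three are within about 2 mm of where they started.

Some readings disagreed. The scene camera put the tip about 3 mm to one side and at y = -118 mm, still inside the limits. The network's mask for the pipette stopped at y = -103 mm, so I read the tip position directly from the bright pixels in the picture.

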